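# Lay out stripped lock parts in reverse order

## Robot

A 7-joint arm with a two-finger parallel gripper is mounted at the origin on the work surface. World frame = base frame: x ahead of the robot, y to its left, z up, the work surface at z = 0. Lengths are in mm, angles in rad, forces in N, time in s.
With the tool pointing down it reaches from about 400 to 875 mm from the base axis. Payload 4.4 kg.
Tool frame: the origin (TCP) lies midway between the tips of the shut fingers; the grasp point (between the pads) lies 19 mm behind it (ctrl.grip_point_offset is the distance from the TCP to the grasp point, in mm); z points along the fingers, y is the line along which they close (so a half turn about z gives the same grasp; the last joint's range is limited). The gripper opens to 85 mm and grips with 20 to 120 N. Pads are 22 mm wide; open, the fingers measure 114 mm over their backs; the gripper's body (76 mm by 85 mm) begins 54 mm behind the grasp point. The pads swing forward as they close: fully open they stand 13 mm farther back than shut.
Start: joints at [-1.214, 0.628, 0.038, 1.517, -0.027, 0.996, -0.02], TCP at [266.684, 592.788, 231.313] pointing down, gripper open.
Joint ranges: [-3.06, 3.06], [-0.37, 2.12], [-1.25, 1.32], [0.18, 2.47], [-1.1, 4.24], [0.23, 1.98], [-2.94, 2.94]. Speed limits (rad/s): [2.57, 2.57, 3.14, 3.14, 3.14, 3.14, 3.14].

## Interface

Orientations are given as [roll, pitch, yaw] about the fixed x, y, z axes, in that order (R = Rz(yaw) Ry(pitch) Rx(roll)).
In Python, from cell import ctrl, optics, readout, finish_job gives the robot as it stands (ctrl), with the cameras (optics), the job as plain functions and the readings (readout).
- The arm moves only by the tool nudge_tcp, called after ">>>" as a command line: name --pt "numbers of a row" for each row, then --argument value for the rest. Schema: {"type":"object","properties":{"motion":{"type":"array","items":{"type":"array","items":{"type":"number"},"minItems":7,"maxItems":7},"minItems":1,"maxItems":12},"only":{"type":"string"},"quiet":{"type":"boolean"},"lines":{"type":"string"}},"required":["motion"],"additionalProperties":false}. motion is a list of rows, 1 to 12 of them, each of 7 numbers: dx, dy, dz in shares of the most that a row can go, 1 being 50 mm, then a rotation vector rx, ry, rz in normalised numbers (1 is 2 pi rad), then the finger opening in mm; each row shifts and turns the commanded pose from where the row before left it, along the tool's axes as they then stand; what a row does not reach is not made up. A row lasts 1/10 s, in which the tool goes at most 50 mm and 0.15 rad, less where a joint would pass 70% of its speed; a pose out of reach is approached as far as the arm can. The fingers move at their own pace and stop on an object; the grip force is fixed at half the most. Time passes only in rows, so rows that do not move let the fingers close. The tool returns the time, the measured TCP pose, the force, the opening and the grip force at its end. only (a regular expression) keeps the lines of the reply that match it, lines (a string "A,B") keeps lines A to B, and quiet returns only ok. Shift and turn numbers lie between -1 and 1, and a call with a number outside is refused. Input that does not fit is refused with a message, and nothing moves.
- readout.read_state(): the state, without advancing time (a new reading comes with each control period).
- optics.get_image(name): name is "scene" or "top" or "wrist"; returns the picture (384x512x3 uint8, blue, green, red); there is no depth.
- optics.calibration(name): a dict with "fx", "fy", "cx", "cy" (pixels), "rvec" (rotation vector, rad) and "tvec" (3), from world to camera coordinates, as OpenCV has them; the wrist camera has in their place "hand_eye" (4x4, takes a point from camera to tool coordinates, whose origin is the TCP and whose axes are the flange's). Camera axes: x right, y down, z forward; pixel columns grow to the right and rows downward; lengths in mm; the calibration is good to about 2 mm. A picture is of the moment at which its call begins: read the wrist's pose just before it. calibration takes no time and is no camera call.
- finish_job(): hands the job in; it is judged then, once.
The state is a dict: "clock": time; "qpos": joint angles; "qd": joint speeds; "tau": joint torques, N m; "eef_pos": TCP position; "tool_rot": TCP orientation; "force": force on the tool from outside, world axes, zero at the start; "torque": the same for the moment, N m; "width": finger opening in mm; "gripper_force": force on a finger pad.
Only numpy, scipy, OpenCV 4.12 (cv2) and the standard library are available. Lean on these libraries where they do the work, as an engineer would, in place of code of your own. Each camera call takes 0.05 s, during which the arm holds its last target. There are 200 camera calls.

## Task

The four lock parts lie in the dark oak strip tray in the order they came off. Move them to the empty aluminium build tray in reverse order, one to a pocket: the part nearest the strip tray's steel post goes in the pocket farthest from the build tray's post, and so on, until the part farthest from the one post is nearest the other. Keep every part upright, and leave each lying flat inside its pocket.

Things in the scene. Friction and masses are not known exactly. Their poses are not given: they have to be found in the camera images.
- strip_tray: dark oak tray, holds the parts at the start. Fixed, flat, any yaw. Four 70 x 70 mm pockets along its y, centres x 0, y +111, +37, -37, -111 mm; floors 6 mm and 4 mm thick walls 12 mm above the bench; 78 mm wide. On the end block at y = +166 mm stands a steel post, 16 mm diameter, top 42 mm up, so y = +111 is nearest the post. Origin: centre of the row, at bench height; z up.
- build_tray: aluminium tray, empty at the start, no pads. Fixed, flat, any yaw. Four 70 x 70 mm pockets along its y, centres x 0, y +111, +37, -37, -111 mm; floors 6 mm and 4 mm thick walls 12 mm above the bench; 78 mm wide. On the end block at y = +166 mm stands a steel post, 16 mm diameter, top 42 mm up, so y = +111 is nearest the post. Origin: centre of the row, at bench height; z up.
- pad_cam: square cork pad 54 x 54 x 4 mm, fixed in a pocket of the strip tray, top 10 mm above the bench; the bronze cam starts on it, within 5 mm of its centre. Which pocket it is in varies. Origin: centre of its underside; axes parallel to the tray's. It never moves: it marks the pocket the bronze cam came from.
- pad_housing: square cork pad 54 x 54 x 4 mm, fixed in a pocket of the strip tray, top 10 mm above the bench; the cast housing starts on it, within 5 mm of its centre. Which pocket it is in varies. Origin: centre of its underside; axes parallel to the tray's. It never moves: it marks the pocket the cast housing came from.
- pad_block: square cork pad 54 x 54 x 4 mm, fixed in a pocket of the strip tray, top 10 mm above the bench; the fibre block starts on it, within 5 mm of its centre. Which pocket it is in varies. Origin: centre of its underside; axes parallel to the tray's. It never moves: it marks the pocket the fibre block came from.
- pad_collar: square cork pad 54 x 54 x 4 mm, fixed in a pocket of the strip tray, top 10 mm above the bench; the steel collar starts on it, within 5 mm of its centre. Which pocket it is in varies. Origin: centre of its underside; axes parallel to the tray's. It never moves: it marks the pocket the steel collar came from.
- cam: bronze drive cam: upright disc 40 mm diameter, 26 mm thick, with a 16 mm wide nose reaching 26 mm from the centre along its +y, and a low hub 22 mm diameter to 31 mm height. Grip it 40 mm wide across its x axis. About 0.28 kg. Origin: centre of the disc's underside; z up; its axes start within 0.2 rad of the tray's.
- housing: dark grey cast wheel pack housing: square block 46 x 46 x 36 mm tall with a round cavity 30 mm across, 22 mm deep in its top. Grip it 46 mm wide across x (or y). About 0.30 kg. Origin: centre of its underside; z up; its axes start within 0.2 rad of the tray's.
- block: orange fibre washer block: rectangular, 40 (x) x 48 (y) x 28 mm tall, with two 10 mm through holes side by side along y. Grip it 40 mm wide across x. About 0.08 kg. Origin: centre of its underside; z up; its axes start within 0.2 rad of the tray's.
- collar: bright steel flanged collar: round foot flange 48 mm diameter, 6 mm thick, and a round neck 30 mm diameter rising to 40 mm, flange down. Grip the neck, 30 mm wide. About 0.25 kg. Origin: centre of its underside; z up; its axes start within 0.2 rad of the tray's.

How it is judged (in metres and radians):
At the end, for the whole second after the job is handed in: Each part lies in the build tray pocket whose y is minus the y of its pad in the strip tray: within 16 mm of the pocket centre in tray x and y, underside 2 to 10 mm above the bench, upright within 0.1 rad, released and at rest (under 0.02 m/s, 0.2 rad/s) (x of cam in the frame of build_tray between -0.016 and 0.016 m and z of cam in the frame of build_tray between 0.002 and 0.01 m and angle between each of cam, housing, block, collar's own z axis and vertical below 0.1 rad and linear speed of each of cam, housing, block, collar below 0.02 m/s and angular speed of each of cam, housing, block, collar below 0.2 rad/s and ((y of pad_cam in the frame of strip_tray between 0.091 and 0.131 m and y of cam in the frame of build_tray between -0.127 and -0.095 m) or (y of pad_cam in the frame of strip_tray between 0.017 and 0.057 m and y of cam in the frame of build_tray between -0.053 and -0.021 m) or (y of pad_cam in the frame of strip_tray between -0.057 and -0.017 m and y of cam in the frame of build_tray between 0.021 and 0.053 m) or (y of pad_cam in the frame of strip_tray between -0.131 and -0.091 m and y of cam in the frame of build_tray between 0.095 and 0.127 m)) and x of housing in the frame of build_tray between -0.016 and 0.016 m and z of housing in the frame of build_tray between 0.002 and 0.01 m and ((y of pad_housing in the frame of strip_tray between 0.091 and 0.131 m and y of housing in the frame of build_tray between -0.127 and -0.095 m) or (y of pad_housing in the frame of strip_tray between 0.017 and 0.057 m and y of housing in the frame of build_tray between -0.053 and -0.021 m) or (y of pad_housing in the frame of strip_tray between -0.057 and -0.017 m and y of housing in the frame of build_tray between 0.021 and 0.053 m) or (y of pad_housing in the frame of strip_tray between -0.131 and -0.091 m and y of housing in the frame of build_tray between 0.095 and 0.127 m)) and x of block in the frame of build_tray between -0.016 and 0.016 m and z of block in the frame of build_tray between 0.002 and 0.01 m and ((y of pad_block in the frame of strip_tray between 0.091 and 0.131 m and y of block in the frame of build_tray between -0.127 and -0.095 m) or (y of pad_block in the frame of strip_tray between 0.017 and 0.057 m and y of block in the frame of build_tray between -0.053 and -0.021 m) or (y of pad_block in the frame of strip_tray between -0.057 and -0.017 m and y of block in the frame of build_tray between 0.021 and 0.053 m) or (y of pad_block in the frame of strip_tray between -0.131 and -0.091 m and y of block in the frame of build_tray between 0.095 and 0.127 m)) and x of collar in the frame of build_tray between -0.016 and 0.016 m and z of collar in the frame of build_tray between 0.002 and 0.01 m and ((y of pad_collar in the frame of strip_tray between 0.091 and 0.131 m and y of collar in the frame of build_tray between -0.127 and -0.095 m) or (y of pad_collar in the frame of strip_tray between 0.017 and 0.057 m and y of collar in the frame of build_tray between -0.053 and -0.021 m) or (y of pad_collar in the frame of strip_tray between -0.057 and -0.017 m and y of collar in the frame of build_tray between 0.021 and 0.053 m) or (y of pad_collar in the frame of strip_tray between -0.131 and -0.091 m and y of collar in the frame of build_tray between 0.095 and 0.127 m))); the robot touches nothing.
It fails at once if a part is tipped over (more than 0.7 rad from upright) (angle between any of cam, housing, block, collar's own z axis and vertical above 0.7 rad).
It also fails if it takes over 112 s, if anything falls off the work surface, if the arm or the gripper's body presses on something with over 40 N, if the wrist force passes 120 N, or if a joint passes its speed limit or range.

## Working session

There is one attempt and no reset: what is moved stays moved. The work goes in short steps, Python scripts to look and compute and a tool call to move; the robot and the scene stay as the last step left them, time stands still between calls to the robot, and variables do not carry over. Pictures are saved under pics/ and viewed, at most 14 in all, crops included, and the job is handed in when it is done.

```bash
ls; mkdir -p pics
```

Run:
```python
from cell import ctrl, optics, readout, finish_job
import cv2
for n in("top","scene","wrist"):
    im=optics.get_image(n); cv2.imwrite(f"pics/{n}0.png",im); print(n,optics.calibration(n))
s=readout.read_state(); print(s)
```

```text
cell.py
pics
top {'fx': 473.2934677636144, 'fy': 473.2934677636144, 'cx': 249.75476542470844, 'cy': 193.19716697539232, 'rvec': array([ 2.2152653 , -2.1747926 ,  0.06239073]), 'tvec': array([ -29.37182544,  525.47847194, 1108.52193944])}
scene {'fx': 374.818602054768, 'fy': 374.818602054768, 'cx': 254.29749881952324, 'cy': 188.04034923027703, 'rvec': array([ 1.96943531,  1.17501921, -0.56998811]), 'tvec': array([-228.89915365, -240.2466106 , 1292.50534102])}
wrist {'fx': 266.5718327834733, 'fy': 266.5718327834733, 'cx': 255.70391081115915, 'cy': 193.3931714899533, 'hand_eye': array([[ 1.43642803e-04, -9.45359369e-01, -3.26030127e-01,
         8.61102919e+01],
       [ 9.99999849e-01, -3.71390142e-05,  5.48269872e-04,
        -6.25775230e-02],
       [-5.30420497e-04, -3.26030156e-01,  9.45359220e-01,
        -1.42276159e+02],
       [ 0.00000000e+00,  0.00000000e+00,  0.00000000e+00,
         1.00000000e+00]])}
{'clock': 0.15, 'qpos': array([-1.21379063,  0.62917641,  0.03845954,  1.51810566, -0.02703643,
        0.99633382, -0.0200053 ]), 'qd': array([ 0.00044415, -0.003514  ,  0.00196331, -0.0050549 , -0.00118557,
       -0.00117503, -0.0001888 ]), 'tau': array([ 2.45181080e-03, -5.63797152e+01,  1.22828789e+00, -1.93648106e+01,
        1.12337261e-02,  7.38843723e-03, -4.56068983e-05]), 'eef_pos': array([266.48018365, 592.34518765, 230.5832887 ]), 'tool_rot': array([-3.14008707e+00, -1.46093817e-05,  2.71875355e+00]), 'force': array([-0.47265812,  1.0358606 ,  0.07453574]), 'torque': array([-0.03665362, -0.00916909, -0.00086665]), 'gripper_force': 0.0, 'width': 85.70917481130647}
```

View pics/top0.png

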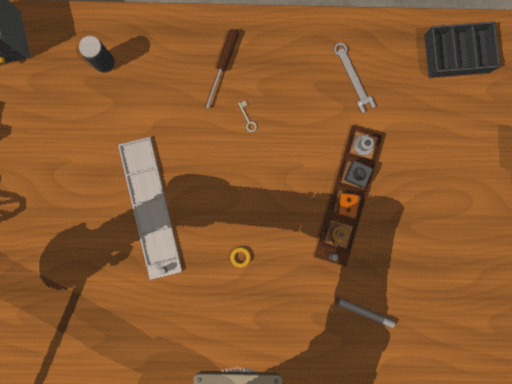

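View pics/scene0.png

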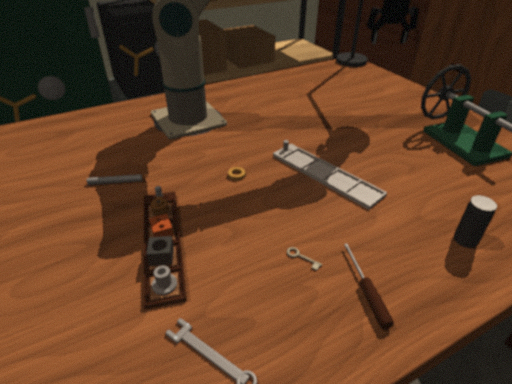

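Top view: the strip tray's post is at its lower end, about (333,258). From the post, the order is cam (339,234), block (348,203), housing (358,173), collar (365,145). The build tray's post is also at its lower end, near (168,267). Next I'll get coarse tray poses from the top view.

Create h.py:
```python
import numpy as np, cv2
from cell import ctrl, optics, readout, finish_job
from scipy.spatial.transform import Rotation as R
def cam(name, s=None):
    "K, centre c and rotation Rwc (cam->world)"
    k=optics.calibration(name); K=np.array([[k['fx'],0,k['cx']],[0,k['fy'],k['cy']],[0,0,1]])
    if 'hand_eye' in k:
        s=s or readout.read_state(); T=np.eye(4); T[:3,:3]=R.from_euler('xyz',s['tool_rot']).as_matrix(); T[:3,3]=s['eef_pos']
        T=T@k['hand_eye']; return K,T[:3,3],T[:3,:3]
    Rm=cv2.Rodrigues(k['rvec'])[0]; return K,-Rm.T@k['tvec'],Rm.T
def ray(c,px):
    px=np.atleast_2d(np.array(px,float)); K,o,Rm=c
    d=np.c_[px,np.ones(len(px))]@np.linalg.inv(K).T@Rm.T
    return o,d/np.linalg.norm(d,axis=1)[:,None]
def onplane(c,px,z):
    o,d=ray(c,px); return o+d*((z-o[2])/d[:,2:])
def tri(cs,pxs):
    "least squares meeting point of rays from several views; and residual mm"
    A=np.zeros((3,3));b=np.zeros(3);L=[]
    for c,p in zip(cs,pxs):
        o,d=ray(c,p); P=np.eye(3)-np.outer(d[0],d[0]); A+=P;b+=P@o;L.append((P,o))
    x=np.linalg.solve(A,b); return x,[float(np.linalg.norm(P@(x-o))) for P,o in L]
def proj(c,X):
    K,o,Rm=c; q=(np.atleast_2d(X)-o)@Rm@K.T; return q[:,:2]/q[:,2:]
def step(target,yaw=None):
    "displacement to target TCP in tool axes, and turn about tool z"
    s=readout.read_state(); Rm=R.from_euler('xyz',s['tool_rot'])
    d=Rm.inv().apply(np.array(target)-s['eef_pos'])
    r=None
    if yaw is not None:
        r=(R.from_euler('xyz',s['tool_rot']).inv()*R.from_euler('xyz',[np.pi,0,yaw])).as_rotvec()
    return d.round(1), None if r is None else r.round(3)
```

Run:
```python
from h import *
c=cam('top'); f=lambda *p:onplane(c,p,12).round(0).tolist()
print('cam',c[1])
print('strip',f((353,126),(384,134),(346,265),(317,257)))
print('build',f((120,145),(152,138),(182,271),(150,278)))
print('parts',onplane(c,[(339,234),(348,203),(358,173),(365,145)],36).round(0).tolist())
s=cam('scene')
for n,a,b in (('strippost',(333,257),(158,190)),('collar',(365,143),(162,271)),('buildpost',(169,266),(285,145))): print(n,tri([c,s],[a,b]))
print(step([0,0,0]),readout.read_state()['tool_rot'])
```

```text
cam [ 464.97514272  -17.39249849 1135.47647993]
strip [[692.0, -264.0, 12.0], [674.0, -339.0, 12.0], [361.0, -250.0, 12.0], [378.0, -181.0, 12.0]]
build [[636.0, 292.0, 12.0], [654.0, 216.0, 12.0], [340.0, 136.0, 12.0], [322.0, 211.0, 12.0]]
parts [[434.0, -228.0, 36.0], [506.0, -248.0, 36.0], [577.0, -271.0, 36.0], [643.0, -287.0, 36.0]]
strippost (array([ 379.86519483, -216.73258517,   28.55973916]), [0.7516431658649075, 0.7516431658649816])
collar (array([ 645.69438661, -287.07816174,   43.51978416]), [1.6763586889876478, 1.676358688987538])
buildpost (array([354.56989056, 165.96876218,  35.57603557]), [2.799562360739423, 2.799562360739481])
(array([-1.000e-01, -6.492e+02,  2.316e+02]), None) [-3.14008707e+00 -1.46093817e-05  2.71875355e+00]
```

Run:
```python
from h import *
print(step([430,205,225],3.395))
```

```text
(array([-308.1, -286.1,    6. ]), array([-0.001, -0.001, -0.676]))
```

Units first: shifts go in shares of 50 mm and turns go in shares of 2 pi rad. So -31 mm is -0.62, -29 mm is -0.58.

>>> nudge_tcp --pt "-0.62 -0.58 0 0 0 0 85" --pt "-0.62 -0.58 0 0 0 0 85" --pt "-0.62 -0.58 0 0 0 0 85" --pt "-0.62 -0.58 0 0 0 0 85" --pt "-0.62 -0.58 0 0 0 0 85" --pt "-0.62 -0.58 0 0 0 0 85" --pt "-0.62 -0.58 0 0 0 0 85" --pt "-0.62 -0.58 0 0 0 0 85" --pt "-0.62 -0.58 0 0 0 0 85" --pt "-0.62 -0.52 0 0 0 0 85"

```text
clock: 1.15
eef_pos: [431.8, 201.9, 231.3]
tool_rot: [-3.141, -0.0, 2.719]
force: [1.5, 0.7, -0.8]
width: 85.0
gripper_force: 0.0
```

>>> nudge_tcp --pt "0 0 0 0 0 -0.0215 85" --pt "0 0 0 0 0 -0.0215 85" --pt "0 0 0 0 0 -0.0215 85" --pt "0 0 0 0 0 -0.0215 85" --pt "0 0 0 0 0 -0.0215 85" --pt "0 0 0 0 0 0 85" --pt "0 0 0 0 0 0 85"

```text
clock: 1.85
eef_pos: [431.6, 203.7, 231.2]
tool_rot: [3.142, -0.0, -2.893]
force: [0.6, 1.0, -0.7]
width: 84.9
gripper_force: 0.0
```

Run:
```python
from h import *
import pickle
s=readout.read_state(); im=optics.get_image('wrist'); cv2.imwrite('pics/b1.png',im); pickle.dump(s,open('b1.pkl','wb'))
print(s['eef_pos'],s['tool_rot'],s['qpos'].round(2),s['force'])
```

```text
[431.61244403 203.6507273  231.2130713 ] [ 3.14155690e+00 -2.56620928e-04 -2.89295809e+00] [-0.41  0.39 -0.12  1.98  0.06  0.78  1.25] [ 0.59509653  0.95793825 -0.71176017]
```

View pics/b1.png

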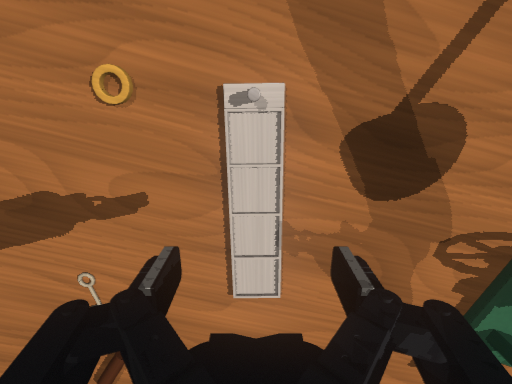

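The wrist view shows the whole build tray, with corners near (223,84), (285,84), (281,297), (234,298) and the post at about (254,94). I'll take a second view to triangulate.

In the tool's units: -20 mm is -0.4.

>>> nudge_tcp --pt "0.4 -0.4 0.4 0 0 0 85" --pt "0.4 -0.4 0.4 0 0 0 85" --pt "0.4 -0.4 0.4 0 0 0 85" --pt "0 -0.4 0 0 0 0 85" --pt "0 0 0 0 0 0 85" --pt "0 0 0 0 0 0 85"

```text
clock: 2.5
eef_pos: [394.1, 111.8, 171.5]
tool_rot: [3.141, 0.001, -2.892]
force: [0.3, 0.2, 0.9]
width: 85.0
gripper_force: 0.0
```

Create m.py:
```python
from h import *
import pickle
def corners(im):
    hsv=cv2.cvtColor(im,cv2.COLOR_BGR2HSV); m=((hsv[...,1]<60)&(hsv[...,2]>60)).astype('u1')*255
    m=cv2.morphologyEx(m,cv2.MORPH_CLOSE,np.ones((7,7))); 
    cs,_=cv2.findContours(m,cv2.RETR_EXTERNAL,cv2.CHAIN_APPROX_NONE)
    k=max((c for c in cs if cv2.boundingRect(c)[1]<250 and 1.5<max(cv2.minAreaRect(c)[1])/(min(cv2.minAreaRect(c)[1])+1)<7),key=cv2.contourArea)
    q=cv2.approxPolyDP(cv2.convexHull(k),8,True)[:,0].astype(float)
    return q,m
```

Run:
```python
from m import *
s=readout.read_state(); im=optics.get_image('wrist'); cv2.imwrite('pics/b2.png',im); pickle.dump(s,open('b2.pkl','wb'))
for n in 'b1','b2':
    q,m=corners(cv2.imread(f'pics/{n}.png')); print(n,q.tolist()); 
    st=pickle.load(open(n+'.pkl','rb')); print(onplane(cam('wrist',st),q,12).round(1).tolist())
cv2.imwrite('pics/b2v.png',im)
```

```text
b1 [[283.0, 83.0], [279.0, 297.0], [234.0, 297.0], [223.0, 84.0]]
[[318.6, 211.7, 12.0], [635.6, 296.7, 12.0], [653.9, 224.5, 12.0], [338.3, 139.0, 12.0]]
b2 [[355.0, 135.0], [374.0, 288.0], [323.0, 349.0], [284.0, 333.0], [290.0, 136.0]]
[[317.8, 207.8, 12.0], [504.3, 308.2, 12.0], [626.4, 276.9, 12.0], [611.0, 211.4, 12.0], [336.7, 138.0, 12.0]]
```

View pics/b2.png

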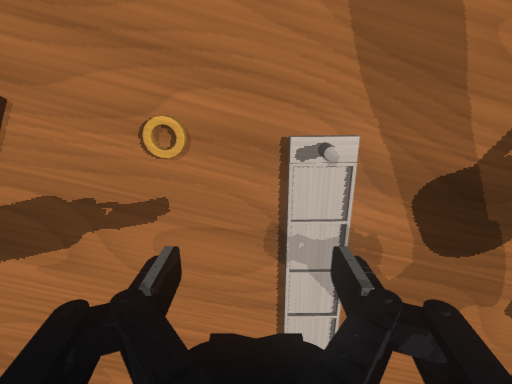

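The second view shows the near corners at (290,137) and (358,136), the post at about (331,154), and dividers at rows 163, 220, 271 and 314. I'll triangulate these.

Run:
```python
from m import *
C=[cam('wrist',pickle.load(open(n+'.pkl','rb'))) for n in('b1','b2')]
for n,a,b in (('nearL',(223,84),(290,136.5)),('nearR',(285,83.5),(358.5,136)),('d1L',(226,109),(290,163)),('d2L',(229,164),(289,220)),('d3L',(231,213),(287.5,271)),('d4L',(233,256),(286,314)),('postop',(254,94),(329,151))):
    x,e=tri(C,[a,b]); print(n,x.round(1),np.round(e,1))
ims=[cv2.imread(f'pics/{n}.png') for n in('b1','b2')]
cv2.imwrite('pics/z.png',np.hstack([cv2.resize(ims[0][70:190,200:300],(400,480),interpolation=0),cv2.resize(ims[1][125:245,275:375],(400,480),interpolation=0)]))
```

```text
nearL [337.9 138.6   8.2] [0.3 0.3]
nearR [318.  214.9   4.7] [0. 0.]
d1L [367.2 148.2   5.1] [0.2 0.2]
d2L [438.1 168.    5.6] [0. 0.]
d3L [509.  186.8   9.2] [0.1 0.1]
d4L [580.9 206.    7.5] [0. 0.]
postop [340.2 179.9  30.3] [0.3 0.3]
```

View pics/z.png

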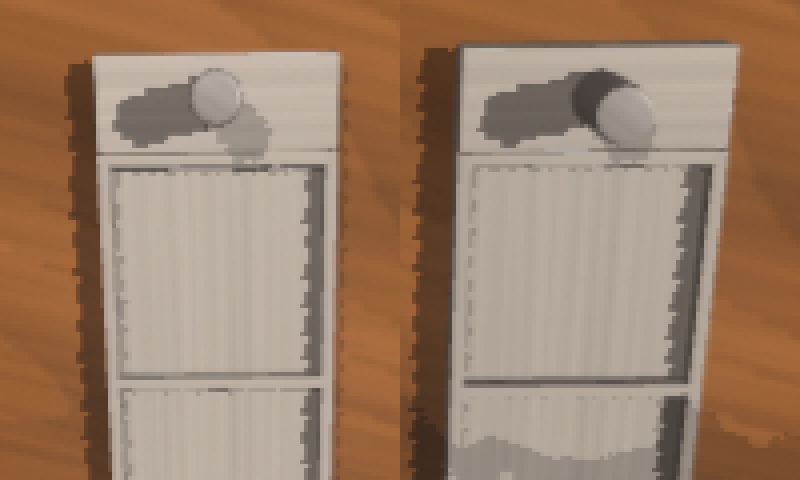

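The zoom puts the post top at (253.8,94.3) in b1 and (331.3,153.5) in b2. The near corners are (223,83.5) and (285,83) in b1, and (289.5,136) and (359.8,136) in b2.

Run:
```python
from m import *
C=[cam('wrist',pickle.load(open(n+'.pkl','rb'))) for n in('b1','b2')]
for n,a,b in (('post',(253.8,94.3),(331.3,153.5)),('nearR',(285,83),(359.8,136)),('blkL',(224.3,108.3),(289.7,163.2)),('blkR',(284.6,108.3),(356.5,162.5))):
    x,e=tri(C,[a,b]); print(n,x.round(1),np.round(e,1))
Z=12
P=onplane(C[0],[(223,83.5),(285,83),(281,297.5),(233.5,298)],Z)[:,:2]
L,Rr,FR,FL=P
u=((L+Rr)/2-(FL+FR)/2); Ln=np.linalg.norm(u);u/=Ln
print('len',Ln,'w',np.linalg.norm(L-Rr),np.linalg.norm(FL-FR),'u',u, 'far mid',(FL+FR)/2)
p=onplane(C[0],[(253.8,94.3)],42)[0]; p2=onplane(C[1],[(331.3,153.5)],42)[0]; print('post at42',p.round(1),p2.round(1))
o1=p[:2]-166*u; o2=(FL+FR)/2+150*u; 
dv=onplane(C[0],[(229.2,164),(282.7,164)],Z)[:,:2].mean(0)-74*u
dv2=onplane(C[0],[(231,213),(282,213)],Z)[:,:2].mean(0)
print('origin est',o1,o2,dv,dv2,'yaw_u',np.arctan2(u[1],u[0]))
```

```text
post [340.9 179.9  40.8] [0.2 0.2]
nearR [317.6 214.4   9.4] [0.1 0.1]
blkL [366.4 146.6  11.9] [0. 0.]
blkR [347.1 222.6   8. ] [0.1 0.1]
len 329.43082781533445 w 77.85063214513926 78.78906981232278 u [-0.96560263 -0.26002222] far mid [645.94349684 262.15381063]
post at42 [341.2 179.8  42. ] [340.6 179.5  42. ]
origin est [501.45300331 222.9494446 ] [501.10310168 223.15047833] [498.82908378 223.59019575] [498.40852211 223.25221614] yaw_u -2.8785474440380447
```

Build tray fix: origin about (500,223), post top measured at 41 mm, wall tops about 10 mm, width 78 mm. All match the text. Next is the strip tray.

Run:
```python
from h import *
print(step([465,-240,225],2.876))
```

```text
(array([  19. , -358.9,  -53.6]), array([0.001, 0.001, 0.517]))
```

In the tool's units: -40 mm is -0.8, -39 mm is -0.78.

>>> nudge_tcp --pt "0.04 -0.8 -0.18 0 0 0 85" --pt "0.04 -0.8 -0.18 0 0 0 85" --pt "0.04 -0.8 -0.18 0 0 0 85" --pt "0.04 -0.8 -0.18 0 0 0 85" --pt "0.04 -0.8 -0.18 0 0 0 85" --pt "0.04 -0.8 -0.18 0 0 0 85" --pt "0.04 -0.8 0 0 0 0 85" --pt "0.04 -0.8 0 0 0 0 85" --pt "0.04 -0.78 0 0 0 0 85"

```text
clock: 3.45
eef_pos: [467.0, -241.4, 225.8]
tool_rot: [-3.141, 0.002, -2.888]
force: [1.2, 1.2, -0.4]
width: 85.1
gripper_force: 0.0
```

>>> nudge_tcp --pt "0 0 0 0 0 0.0207 85" --pt "0 0 0 0 0 0.0207 85" --pt "0 0 0 0 0 0.0207 85" --pt "0 0 0 0 0 0.0202 85" --pt "0 0 0 0 0 0 85" --pt "0 0 0 0 0 0 85"

```text
clock: 4.05
eef_pos: [466.4, -239.8, 225.5]
tool_rot: [3.141, 0.001, 2.881]
force: [0.3, 0.8, -0.5]
width: 84.9
gripper_force: 0.0
```

Run:
```python
from h import *
import pickle
s=readout.read_state(); im=optics.get_image('wrist'); cv2.imwrite('pics/s1.png',im); pickle.dump(s,open('s1.pkl','wb'))
print(s['eef_pos'],s['tool_rot'],s['qpos'].round(2))
```

```text
[ 466.41640308 -239.83337807  225.46183592] [3.14146742e+00 5.31554387e-04 2.88114561e+00] [ 0.38  0.46  0.06  1.87 -0.03  0.81  1.77]
```

>>> nudge_tcp --pt "0.4 -0.4 0.4 0 0 0 85" --pt "0.4 -0.4 0.4 0 0 0 85" --pt "0 -0.4 0.4 0 0 0 85" --pt "0 -0.4 0 0 0 0 85" --pt "0 0 0 0 0 0 85" --pt "0 0 0 0 0 0 85"

```text
clock: 4.7
eef_pos: [406.4, -307.3, 165.4]
tool_rot: [3.141, 0.0, 2.877]
force: [-0.4, -0.4, 0.6]
width: 85.2
gripper_force: 0.0
```

Run:
```python
from h import *
import pickle
s=readout.read_state(); im=optics.get_image('wrist'); cv2.imwrite('pics/s2.png',im); pickle.dump(s,open('s2.pkl','wb'))
print(s['eef_pos'],s['tool_rot'])
```

```text
[ 406.41537212 -307.26007765  165.40597144] [3.14104109e+00 4.25573589e-04 2.87716122e+00]
```

View pics/s1.png

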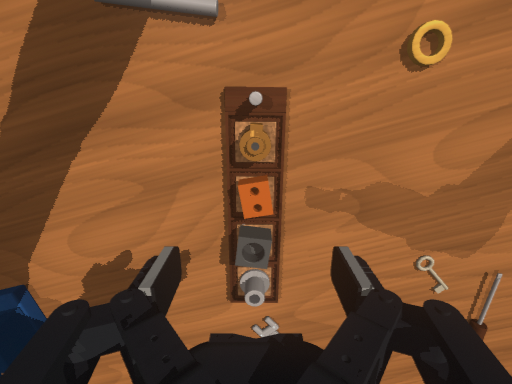

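View pics/s2.png

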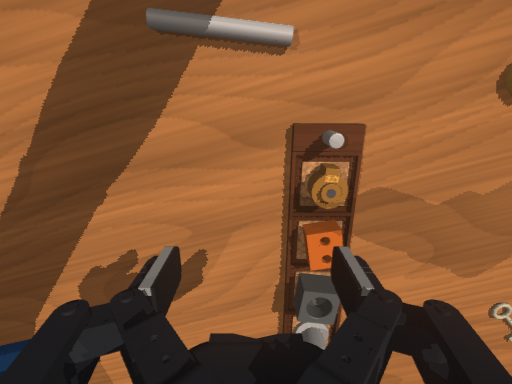

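In s1 the post top is at (256,98), cam hub (256,146), block (255,199), housing (254,240), collar top (255,290). s2 shows the same order. I'll zoom in to read exact points.

Run:
```python
import cv2,numpy as np
a=cv2.imread('pics/s1.png')[85:310,205:305]; b=cv2.imread('pics/s2.png')[120:345,275:375]
# two halves each, x4 of 120 rows: left s1 upper/lower
f=lambda i:cv2.resize(cv2.convertScaleAbs(i,alpha=1.7),(266,600),interpolation=cv2.INTER_CUBIC)
cv2.imwrite('pics/z2.png',np.hstack([f(a),f(b)]))
```

```text
(no output)
```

View pics/z2.png

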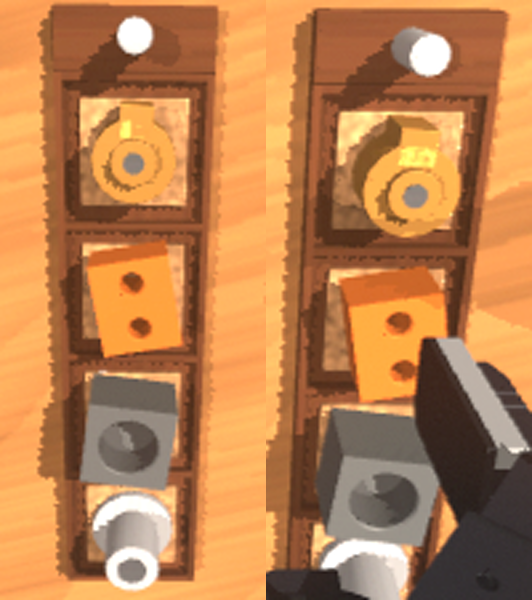

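Run:
```python
from m import *
C=[cam('wrist',pickle.load(open(n+'.pkl','rb'))) for n in('s1','s2')]
a=lambda u,v:(205+u/2.667-.3,85+v/2.667-.3); b=lambda u,v:(275+(u-266)/2.667-.3,120+v/2.667-.3)
for n,p,q in (('post',(134,35),(430,53)),('cam',(133,163),(414,196)),('h1',(131,282),(400,322)),('h2',(140,327),(404,370)),('hous',(128.5,448),(383.5,499)),('nearL',(53,6),(314,10)),('nearR',(217,6),(507,11))):
    x,e=tri(C,[a(*p),b(*q)]); print(n,x.round(1),np.round(e,1))
P=onplane(C[0],[a(53,6),a(217,6),a(193,580),a(63,578)],12)[:,:2]; L,Rr,FR,FL=P
u=((L+Rr)/2-(FL+FR)/2); Ln=np.linalg.norm(u);u/=Ln
print('len',Ln,'w',np.linalg.norm(L-Rr),np.linalg.norm(FL-FR),'u',u,'yaw',np.arctan2(u[1],u[0]))
p=onplane(C[0],[a(134,35)],42)[0,:2]; o=p-166*u; o2=(FL+FR)/2+150*u; print('origin',o,o2)
o=(o+o2)/2; v=np.array([u[1],-u[0]])
ang=lambda d:np.arctan2(d[1],d[0])
print('pads',[ (y,(o+y*u).round(1)) for y in(111,37,-37,-111)])
g=lambda c,f,pt,z:onplane(c,[f(*pt)],z)[0,:2]
for n,pt,z in (('cam',(133,163),41),('block h1',(131,282),38),('h2',(140,327),38),('hous',(128.5,448),46),('collar',(132,569),50)):
    x=g(C[0],a,pt,z); print(n,x.round(1),'tray',((x-o)@v).round(1),((x-o)@u).round(1))
h=g(C[0],a,(131,282),38)-g(C[0],a,(140,327),38); print('block y yaw',ang(h),np.linalg.norm(h))
h=g(C[0],a,(167,488),46)-g(C[0],a,(81,480),46); print('hous edge',ang(h),np.linalg.norm(h))
h=g(C[1],b,(430,545),46)-g(C[1],b,(316,528),46); print('hous edge s2',ang(h),np.linalg.norm(h))
h=g(C[0],a,(181,347),38)-g(C[0],a,(104,357),38); print('block edge',ang(h),np.linalg.norm(h))
print('tray x angle',ang(v),ang(-v))
```

```text
post [ 379.1 -216.9   40.4] [0.4 0.4]
cam [ 432.8 -231.9   40.3] [0.2 0.2]
h1 [ 488.3 -247.6   39. ] [0.2 0.2]
h2 [ 513.1 -249.7   37.2] [0. 0.]
hous [ 575.1 -272.1   42.8] [0.4 0.4]
nearL [ 356.5 -250.9    3.9] [0.1 0.1]
nearR [ 376.6 -176.2   10.8] [0.1 0.1]
len 328.13491740927986 w 76.28515718039775 80.07380771709754 u [-0.96273827  0.27043487] yaw 2.867747952314573
origin [ 539.23073272 -261.98120583] [ 538.41641615 -261.50002607]
pads [(111, array([ 432. , -231.7])), (37, array([ 503.2, -251.7])), (-37, array([ 574.4, -271.7])), (-111, array([ 645.7, -291.8]))]
cam [ 432.6 -231.8] tray 0.1 110.4
block h1 [ 488.8 -247.9] tray -0.2 51.9
h2 [ 512.8 -249.7] tray 4.6 28.3
hous [ 573.5 -271.9] tray -0.4 -36.2
collar [ 644.9 -289.2] tray 2.3 -109.5
block y yaw 3.0665764382028273 24.112379923075245
hous edge 1.2017163183106472 45.702878963717424
hous edge s2 1.1211872375710328 54.87294657419778
block edge 1.4509982990754087 39.327831856364625
tray x angle 1.2969516255196765 -1.8446410280701167
```

Every measured height agrees with the text. Grasp the cam first.

Run:
```python
from h import *
print(step([432.6,-231.8,70],2.868))
```

```text
(array([-5.5, 78.9, 95.6]), array([0.001, 0.001, 0.01 ]))
```

In the tool's units: 30 mm is 0.6, 26 mm is 0.52, 0.01 rad / 6.2832 = 0.0016.

>>> nudge_tcp --pt "-0.04 0.52 0.2 0 0 0.0016 85" --pt "-0.04 0.52 0.5 0 0 0 85" --pt "-0.04 0.52 0.6 0 0 0 85" --pt "0 0 0.6 0 0 0 85" --pt "0 0 0 0 0 0 85" --pt "0 0 0 0 0 0 85"

```text
clock: 5.35
eef_pos: [433.0, -233.4, 70.7]
tool_rot: [3.141, -0.0, 2.868]
force: [-0.1, -0.1, 0.6]
width: 84.8
gripper_force: 0.0
```

Run:
```python
from h import *
print(step([432.6,-231.8,14],2.868))
```

```text
(array([ 0.8,  1.5, 56.7]), array([ 0., -0., -0.]))
```

In the tool's units: 20 mm is 0.4, 16.5 mm is 0.33.

>>> nudge_tcp --pt "0.02 0.03 0.4 0 0 0 85" --pt "0 0 0.4 0 0 0 85" --pt "0 0 0.33 0 0 0 85" --pt "0 0 0 0 0 0 85" --pt "0 0 0 0 0 0 36" --pt "0 0 0 0 0 0 36" --pt "0 0 0 0 0 0 36" --pt "0 0 0 0 0 0 36" --pt "0 0 0 0 0 0 36" --pt "0 0 0 0 0 0 36"

```text
clock: 6.35
eef_pos: [432.9, -232.7, 15.2]
tool_rot: [-3.141, 0.002, 2.867]
force: [-1.0, 0.3, 9.8]
width: 38.0
gripper_force: 59.1
```

```bash
python3 -c "
from h import *
print(step([432.6,-231.8,14],2.868)); cv2.imwrite('pics/g1.png',optics.get_image('wrist'))"
```

```text
(array([0.6, 0.7, 1.2]), array([-0.   ,  0.002, -0.001]))
```

View pics/g1.png

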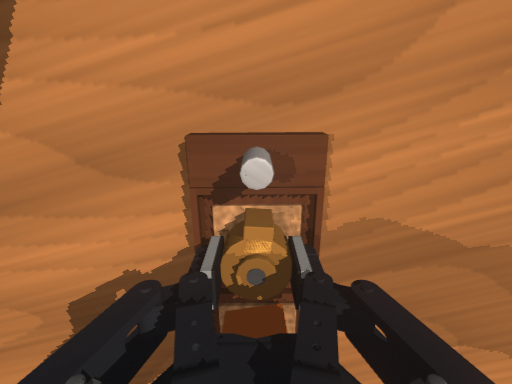

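The picture shows the cam held squarely between the pads at (257,262), with 59 N of grip. Lift it.

In the tool's units: -35 mm is -0.7, -25 mm is -0.5.

>>> nudge_tcp --pt "0 0 -0.3 0 0 0 36" --pt "0 0 -0.5 0 0 0 36" --pt "0 0 -0.7 0 0 0 36" --pt "0 0 0 0 0 0 36"

```text
clock: 6.8
eef_pos: [434.5, -233.5, 92.4]
tool_rot: [-3.14, 0.007, 2.867]
force: [1.5, -0.2, -2.7]
width: 38.1
gripper_force: 61.0
```

```bash
python3 -c "
from h import *
print(step([607.2,252.1,70],-2.8785))"
```

```text
(array([-34.2, 514.2,  22. ]), array([-0.003,  0.007, -0.538]))
```

In the tool's units: 48 mm is 0.96, 42 mm is 0.84.

>>> nudge_tcp --pt "-0.04 0.4 0 0 0 0 36" --pt "-0.06 0.76 0 0 0 0 36" --pt "-0.06 0.96 0 0 0 0 36" --pt "-0.06 0.96 0 0 0 0 36" --pt "-0.06 0.96 0 0 0 0 36" --pt "-0.06 0.96 0 0 0 0 36" --pt "-0.06 0.96 0 0 0 0 36" --pt "-0.06 0.96 0 0 0 0 36" --pt "-0.06 0.96 0 0 0 0 36" --pt "-0.06 0.96 0 0 0 0 36" --pt "-0.06 0.84 0 0 0 0 36" --pt "-0.04 0.56 0 0 0 0 36"

```text
clock: 8.0
eef_pos: [603.4, 256.1, 87.7]
tool_rot: [3.14, -0.001, 2.871]
force: [-0.2, 0.2, -2.5]
width: 37.5
gripper_force: 61.0
```

>>> nudge_tcp --pt "0 0 0 0 0 -0.0175 36" --pt "0 0 0 0 0 -0.0175 36" --pt "0 0 0 0 0 -0.0175 36" --pt "0 0 0 0 0 -0.0175 36" --pt "0 0 0 0 0 -0.0156 36" --pt "0 0 0 0 0 0 36" --pt "0 0 0 0 0 0 36"

```text
clock: 8.7
eef_pos: [603.4, 251.0, 88.1]
tool_rot: [-3.142, -0.001, -2.881]
force: [0.2, 0.4, -2.1]
width: 37.9
gripper_force: 61.0
```

```bash
python3 -c "
from h import *
print(step([607.2,252.1,12.2],-2.8785))"
```

```text
(array([-4.1,  0. , 75.9]), array([-0.   , -0.001, -0.002]))
```

In the tool's units: 25 mm is 0.5, 20 mm is 0.4.

>>> nudge_tcp --pt "-0.08 0 0.4 0 0 0 36" --pt "0 0 0.5 0 0 0 36" --pt "0 0 0.4 0 0 0 36" --pt "0 0 0.14 0 0 0 36" --pt "0 0 0.08 0 0 0 36" --pt "0 0 0 0 0 0 36" --pt "0 0 0 0 0 0 36"

```text
clock: 9.4
eef_pos: [608.5, 252.7, 13.8]
tool_rot: [3.141, 0.002, -2.879]
force: [0.3, -1.0, -1.9]
width: 37.9
gripper_force: 61.1
```

```bash
python3 -c "
from h import *
print(step([607.2,252.1,11.5],-2.8785))"
```

```text
(array([ 1.4, -0.3,  2.3]), array([ 0.   ,  0.002, -0.   ]))
```

In the tool's units: 2 mm is 0.04, 1 mm is 0.02.

>>> nudge_tcp --pt "0.02 0 0.04 0 0 0 36" --pt "0 0 0 0 0 0 36" --pt "0 0 0 0 0 0 36"

```text
clock: 9.7
eef_pos: [607.0, 252.3, 11.4]
tool_rot: [3.141, 0.001, -2.879]
force: [0.2, -0.3, 0.1]
width: 38.2
gripper_force: 61.2
```

>>> nudge_tcp --pt "0 0 0 0 0 0 48" --pt "0 0 0 0 0 0 48" --pt "0 0 0 0 0 0 48" --pt "0 0 0 0 0 0 48" --pt "0 0 -0.2 0 0 0 55" --pt "0 0 -0.4 0 0 0 70" --pt "0 0 -0.6 0 0 0 85" --pt "0 0 -0.6 0 0 0 85" --pt "0 0 0 0 0 0 85"

```text
clock: 10.6
eef_pos: [610.1, 253.4, 106.1]
tool_rot: [3.14, 0.009, -2.879]
force: [1.5, 1.8, 0.3]
width: 85.1
gripper_force: 0.0
```

```bash
python3 -c "
from h import *
print(step([500.7,-248.7,75],3.04)); cv2.imwrite('pics/p1.png',optics.get_image('wrist'))"
```

```text
(array([ 236.5, -456.5,   28.4]), array([0.003, 0.009, 0.365]))
```

View pics/p1.png

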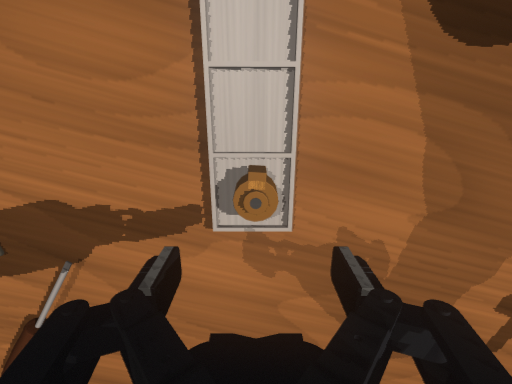

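The cam sits upright in the far pocket at (256,203), clear of the walls. The block is next.

In the tool's units: -42 mm is -0.84, -36 mm is -0.72.

>>> nudge_tcp --pt "0.24 -0.44 0 0 0 0 85" --pt "0.44 -0.84 0 0 0 0 85" --pt "0.44 -0.84 0 0 0 0 85" --pt "0.44 -0.84 0 0 0 0 85" --pt "0.44 -0.84 0 0 0 0 85" --pt "0.44 -0.84 0 0 0 0 85" --pt "0.44 -0.84 0 0 0 0 85" --pt "0.44 -0.84 0 0 0 0 85" --pt "0.44 -0.84 0 0 0 0 85" --pt "0.44 -0.84 0 0 0 0 85" --pt "0.36 -0.72 0 0 0 0 85" --pt "0.18 -0.4 0 0 0 0 85"

```text
clock: 11.85
eef_pos: [494.0, -254.3, 100.1]
tool_rot: [-3.141, -0.003, -2.884]
force: [-0.8, -0.3, -0.4]
width: 85.1
gripper_force: 0.0
```

>>> nudge_tcp --pt "0 0 0.1 0 0 0.0199 85" --pt "0 0 0.2 0 0 0.0191 85" --pt "0 0 0.2 0 0 0.0191 85" --pt "0 0 0 0 0 0 85" --pt "0 0 0 0 0 0 85"

```text
clock: 12.35
eef_pos: [496.1, -249.5, 75.3]
tool_rot: [3.141, -0.001, 3.043]
force: [0.2, 0.3, 0.5]
width: 85.1
gripper_force: 0.0
```

```bash
python3 -c "
from h import *
print(step([500.7,-248.7,14],3.04))"
```

```text
(array([-4.6,  1.2, 61.3]), array([ 0.   , -0.001,  0.003]))
```

In the tool's units: 20 mm is 0.4, -4.5 mm is -0.09.

>>> nudge_tcp --pt "-0.09 0.02 0.4 0 0 0 85" --pt "0 0 0.4 0 0 0 85" --pt "0 0 0.4 0 0 0 85" --pt "0 0 0.02 0 0 0 85" --pt "0 0 0 0 0 0 85" --pt "0 0 0 0 0 0 36" --pt "0 0 0 0 0 0 36" --pt "0 0 0 0 0 0 36" --pt "0 0 0 0 0 0 36" --pt "0 0 0 0 0 0 36" --pt "0 0 0 0 0 0 36"

```text
clock: 13.45
eef_pos: [501.7, -249.6, 15.8]
tool_rot: [-3.141, 0.001, 3.04]
force: [-0.8, 0.9, 5.5]
width: 39.2
gripper_force: 61.4
```

```bash
python3 -c "
from h import *
print(step([500.7,-248.7,14],3.04))"
```

```text
(array([1.1, 0.7, 1.8]), array([-0.   ,  0.001, -0.   ]))
```

>>> nudge_tcp --pt "0 0 -0.3 0 0 0 36" --pt "0 0 -0.5 0 0 0 36" --pt "0 0 -0.7 0 0 0 36" --pt "0 0 0 0 0 0 36"

```text
clock: 13.85
eef_pos: [504.0, -250.7, 94.6]
tool_rot: [-3.139, 0.008, 3.04]
force: [1.0, -0.8, -0.9]
width: 39.2
gripper_force: 60.6
```

```bash
python3 -c "
from h import *
print(step([535.7,232.8,80],-2.8785))"
```

```text
(array([ 17.8, 484.3,  13.1]), array([-0.004,  0.007, -0.365]))
```

In the tool's units: 46 mm is 0.92, 38 mm is 0.76.

>>> nudge_tcp --pt "0.02 0.4 0 0 0 0 36" --pt "0.02 0.72 0 0 0 0 36" --pt "0.04 0.92 0 0 0 0 36" --pt "0.04 0.92 0 0 0 0 36" --pt "0.04 0.92 0 0 0 0 36" --pt "0.04 0.92 0 0 0 0 36" --pt "0.04 0.92 0 0 0 0 36" --pt "0.04 0.92 0 0 0 0 36" --pt "0.02 0.92 0 0 0 0 36" --pt "0.02 0.92 0 0 0 0 36" --pt "0.02 0.76 0 0 0 0 36" --pt "0.02 0.44 0 0 0 0 36"

```text
clock: 15.05
eef_pos: [531.7, 238.9, 89.9]
tool_rot: [3.139, -0.0, 3.045]
force: [0.2, -1.1, -0.7]
width: 38.5
gripper_force: 60.6
```

>>> nudge_tcp --pt "0 0 0 0 0 -0.0199 36" --pt "0 0 0 0 0 -0.0191 36" --pt "0 0 0 0 0 -0.0191 36" --pt "0 0 0 0 0 0 36" --pt "0 0 0 0 0 0 36"

```text
clock: 15.55
eef_pos: [532.3, 233.8, 89.9]
tool_rot: [3.141, -0.0, -2.881]
force: [0.2, 0.0, -0.5]
width: 39.1
gripper_force: 60.6
```

```bash
python3 -c "
from h import *
print(step([535.7,232.8,12.5],-2.8785))"
```

```text
(array([-3.1, -1.9, 77.4]), array([ 0.   , -0.   , -0.003]))
```

In the tool's units: 25 mm is 0.5, 21 mm is 0.42.

>>> nudge_tcp --pt "-0.06 -0.04 0.4 0 0 0 36" --pt "0 0 0.5 0 0 0 36" --pt "0 0 0.42 0 0 0 36" --pt "0 0 0.14 0 0 0 36" --pt "0 0 0.08 0 0 0 36" --pt "0 0 0 0 0 0 36" --pt "0 0 0 0 0 0 36" --pt "0 0 0 0 0 0 36"

```text
clock: 16.35
eef_pos: [536.5, 233.2, 13.8]
tool_rot: [3.141, 0.002, -2.879]
force: [0.1, -0.1, -0.0]
width: 39.1
gripper_force: 60.6
```

```bash
python3 -c "
from h import *
print(step([535.7,232.8,12],-2.8785))"
```

```text
(array([ 0.9, -0.2,  1.8]), array([ 0.   ,  0.002, -0.   ]))
```

In the tool's units: 2 mm is 0.04, 1 mm is 0.02.

>>> nudge_tcp --pt "0.02 0 0.04 0 0 0 36" --pt "0 0 0 0 0 0 36" --pt "0 0 0 0 0 0 36"

```text
clock: 16.65
eef_pos: [535.8, 233.0, 11.9]
tool_rot: [3.141, 0.002, -2.879]
force: [0.0, -0.3, 5.3]
width: 39.2
gripper_force: 61.2
```

>>> nudge_tcp --pt "0 0 0 0 0 0 48" --pt "0 0 0 0 0 0 48" --pt "0 0 0 0 0 0 48" --pt "0 0 0 0 0 0 48" --pt "0 0 -0.2 0 0 0 55" --pt "0 0 -0.4 0 0 0 70" --pt "0 0 -0.6 0 0 0 85" --pt "0 0 -0.6 0 0 0 85" --pt "0 0 0 0 0 0 85"

```text
clock: 17.55
eef_pos: [537.7, 233.8, 105.3]
tool_rot: [3.14, 0.008, -2.879]
force: [1.8, 0.3, -0.2]
width: 85.3
gripper_force: 0.0
```

```bash
python3 -c "
from h import *
print(step([573.9,-272,75],2.78)); cv2.imwrite('pics/p2.png',optics.get_image('wrist'))"
```

```text
(array([  96.8, -497.8,   28.8]), array([0.004, 0.007, 0.625]))
```

In the tool's units: -47 mm is -0.94, -40 mm is -0.8.

>>> nudge_tcp --pt "0.08 -0.44 0 0 0 0 85" --pt "0.16 -0.8 0 0 0 0 85" --pt "0.18 -0.94 0 0 0 0 85" --pt "0.18 -0.94 0 0 0 0 85" --pt "0.18 -0.94 0 0 0 0 85" --pt "0.18 -0.94 0 0 0 0 85" --pt "0.18 -0.94 0 0 0 0 85" --pt "0.18 -0.94 0 0 0 0 85" --pt "0.18 -0.94 0 0 0 0 85" --pt "0.18 -0.94 0 0 0 0 85" --pt "0.16 -0.76 0 0 0 0 85" --pt "0.08 -0.44 0 0 0 0 85"

```text
clock: 18.8
eef_pos: [570.0, -278.1, 99.8]
tool_rot: [-3.14, -0.002, -2.883]
force: [-0.9, -1.2, 0.3]
width: 84.8
gripper_force: 0.0
```

>>> nudge_tcp --pt "0 0 0.1 0 0 0.0199 85" --pt "0 0 0.2 0 0 0.0199 85" --pt "0 0 0.2 0 0 0.0199 85" --pt "0 0 0 0 0 0.0199 85" --pt "0 0 0 0 0 0.0199 85" --pt "0 0 0 0 0 0 85" --pt "0 0 0 0 0 0 85"

```text
clock: 19.5
eef_pos: [571.3, -272.8, 75.1]
tool_rot: [-3.141, -0.001, 2.783]
force: [-0.1, -0.2, 0.7]
width: 84.7
gripper_force: 0.0
```

```bash
python3 -c "
from h import *
print(step([573.9,-272,17],2.78))
import pickle
s=readout.read_state(); pickle.dump(s,open('s3.pkl','wb')); cv2.imwrite('pics/s3.png',optics.get_image('wrist'))"
```

```text
(array([-2.2,  1.7, 58.1]), array([-0.   , -0.001,  0.003]))
```

View pics/s3.png

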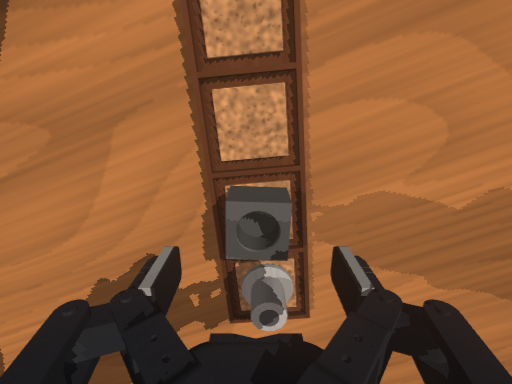

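The housing's edges at rows 207 and 260 line up with the gripper, with its cavity at (258,231). The collar top is at (268,316). I'll triangulate both against s1.

Run:
```python
from m import *
C=[cam('wrist',pickle.load(open(n+'.pkl','rb'))) for n in('s1','s3')]
for n,a,b in (('collar',(254.2,298),(268,316.5)),('hous',(252.9,252.7),(258,231))): print(n,tri(C,[a,b]))
print(onplane(C[1],[(268,316.5)],50),onplane(C[1],[(258,231)],46))
```

```text
collar (array([ 644.1629509 , -289.3948628 ,   50.46143285]), [0.2346211126121274, 0.23462111261216517])
hous (array([ 572.47412445, -271.58886135,   47.64351041]), [0.21073956302726032, 0.21073956302735344])
[[ 644.42178318 -289.70687372   50.        ]] [[ 573.24676413 -271.65329226   46.        ]]
```

>>> nudge_tcp --pt "-0.04 0.03 0.4 0 0 0 85" --pt "0 0 0.4 0 0 0 85" --pt "0 0 0.34 0 0 0 85" --pt "0 0 0 0 0 0 85" --pt "0 0 0 0 0 0 85" --pt "0 0 0 0 0 0 42" --pt "0 0 0 0 0 0 42" --pt "0 0 0 0 0 0 42" --pt "0 0 0 0 0 0 42" --pt "0 0 0 0 0 0 42" --pt "0 0 0 0 0 0 42"

```text
clock: 20.65
eef_pos: [574.9, -273.0, 20.0]
tool_rot: [-3.141, 0.002, 2.78]
force: [-0.3, -0.1, 6.1]
width: 45.0
gripper_force: 62.1
```

>>> nudge_tcp --pt "0 0 -0.3 0 0 0 42" --pt "0 0 -0.5 0 0 0 42" --pt "0 0 -0.7 0 0 0 42" --pt "0 0 0 0 0 0 42"

```text
clock: 21.05
eef_pos: [577.1, -274.1, 98.8]
tool_rot: [-3.141, 0.009, 2.78]
force: [1.1, -0.5, -1.7]
width: 44.9
gripper_force: 61.9
```

```bash
python3 -c "
from h import *
print(step([464.3,213.6,80],-2.8785))"
```

```text
(array([278.3, 416.2,  16.1]), array([-0.003,  0.008, -0.625]))
```

In the tool's units: 39 mm is 0.78, 34 mm is 0.68.

>>> nudge_tcp --pt "0.24 0.36 0 0 0 0 42" --pt "0.44 0.66 0 0 0 0 42" --pt "0.52 0.78 0 0 0 0 42" --pt "0.52 0.78 0 0 0 0 42" --pt "0.52 0.78 0 0 0 0 42" --pt "0.52 0.78 0 0 0 0 42" --pt "0.52 0.78 0 0 0 0 42" --pt "0.52 0.78 0 0 0 0 42" --pt "0.52 0.78 0 0 0 0 42" --pt "0.52 0.78 0 0 0 0 42" --pt "0.46 0.68 0 0 0 0 42" --pt "0.26 0.4 0 0 0 0 42"

```text
clock: 22.25
eef_pos: [459.5, 220.2, 93.4]
tool_rot: [3.141, -0.002, 2.785]
force: [0.1, -0.4, -2.4]
width: 45.1
gripper_force: 61.8
```

>>> nudge_tcp --pt "0 0 0 0 0 -0.0199 42" --pt "0 0 0 0 0 -0.0199 42" --pt "0 0 0 0 0 -0.0199 42" --pt "0 0 0 0 0 -0.0199 42" --pt "0 0 0 0 0 -0.0199 42" --pt "0 0 0 0 0 0 42" --pt "0 0 0 0 0 0 42"

```text
clock: 22.95
eef_pos: [461.5, 215.7, 93.6]
tool_rot: [3.142, -0.001, -2.882]
force: [-0.1, 0.6, -3.6]
width: 45.4
gripper_force: 62.0
```

```bash
python3 -c "
from h import *
print(step([464.3,213.6,17],-2.8785))"
```

```text
(array([-2.3, -2.7, 76.6]), array([ 0.   , -0.001, -0.003]))
```

In the tool's units: 25 mm is 0.5, 20 mm is 0.4.

>>> nudge_tcp --pt "-0.06 -0.05 0.4 0 0 0 42" --pt "0 0 0.5 0 0 0 42" --pt "0 0 0.4 0 0 0 42" --pt "0 0 0.14 0 0 0 42" --pt "0 0 0.08 0 0 0 42" --pt "0 0 0 0 0 0 42" --pt "0 0 0 0 0 0 42" --pt "0 0 0 0 0 0 42"

```text
clock: 23.75
eef_pos: [465.9, 214.6, 18.6]
tool_rot: [3.141, 0.002, -2.879]
force: [0.5, 0.2, -3.0]
width: 45.3
gripper_force: 61.8
```

```bash
python3 -c "
from h import *
print(step([464.3,213.6,16.3],-2.8785))"
```

```text
(array([ 1.8, -0.5,  2.3]), array([ 0.   ,  0.002, -0.   ]))
```

Units first: shifts go in shares of 50 mm and turns go in shares of 2 pi rad. So 2 mm is 0.04, 1 mm is 0.02.

>>> nudge_tcp --pt "0.02 0 0.04 0 0 0 42" --pt "0 0 0 0 0 0 42" --pt "0 0 0 0 0 0 42"

```text
clock: 24.05
eef_pos: [464.2, 214.0, 16.0]
tool_rot: [3.142, -0.0, -2.878]
force: [-0.6, 0.7, -1.1]
width: 45.1
gripper_force: 62.0
```

>>> nudge_tcp --pt "0 0 0 0 0 0 54" --pt "0 0 0 0 0 0 54" --pt "0 0 0 0 0 0 54" --pt "0 0 0 0 0 0 54" --pt "0 0 -0.3 0 0 0 60" --pt "0 0 -0.4 0 0 0 70" --pt "0 0 -0.6 0 0 0 85" --pt "0 0 -0.5 0 0 0 85" --pt "0 0 0 0 0 0 85"

```text
clock: 24.95
eef_pos: [466.5, 214.9, 108.8]
tool_rot: [3.14, 0.006, -2.879]
force: [1.0, -1.2, -0.6]
width: 85.2
gripper_force: 0.0
```

```bash
python3 -c "
from h import *
print(step([644.3,-289.5,85],2.868)); cv2.imwrite('pics/p3.png',optics.get_image('wrist'))"
```

```text
(array([ -40.4, -533.4,   23.3]), array([0.003, 0.006, 0.537]))
```

View pics/p3.png

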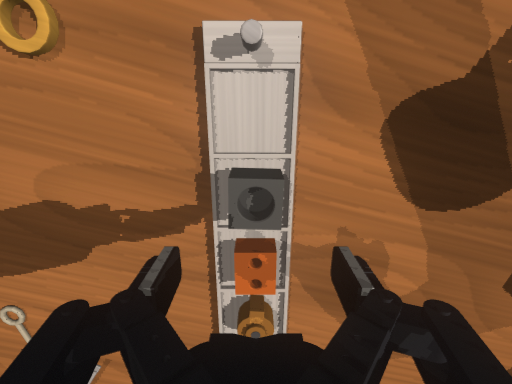

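The housing (256,200), block (256,266) and cam (256,320) all stand upright in their pockets. The collar is last.

In the tool's units: -49 mm is -0.98, -44 mm is -0.88.

>>> nudge_tcp --pt "-0.04 -0.5 0 0 0 0 85" --pt "-0.06 -0.88 0 0 0 0 85" --pt "-0.08 -0.98 0 0 0 0 85" --pt "-0.08 -0.98 0 0 0 0 85" --pt "-0.08 -0.98 0 0 0 0 85" --pt "-0.08 -0.98 0 0 0 0 85" --pt "-0.08 -0.98 0 0 0 0 85" --pt "-0.08 -0.98 0 0 0 0 85" --pt "-0.08 -0.98 0 0 0 0 85" --pt "-0.08 -0.98 0 0 0 0 85" --pt "-0.06 -0.88 0 0 0 0 85" --pt "-0.02 -0.58 0 0 0 0 85"

```text
clock: 26.2
eef_pos: [642.1, -295.4, 104.0]
tool_rot: [-3.141, -0.002, -2.882]
force: [0.7, 0.1, 0.1]
width: 85.2
gripper_force: 0.0
```

>>> nudge_tcp --pt "0 0 0.1 0 0 0.0215 85" --pt "0 0 0.1 0 0 0.0215 85" --pt "0 0 0.1 0 0 0.0215 85" --pt "0 0 0 0 0 0.0212 85" --pt "0 0 0 0 0 0 85" --pt "0 0 0 0 0 0 85"

```text
clock: 26.8
eef_pos: [642.4, -290.6, 89.6]
tool_rot: [3.142, -0.002, 2.87]
force: [0.6, -0.7, -0.1]
width: 85.2
gripper_force: 0.0
```

```bash
python3 -c "
from h import *
print(step([644.3,-289.5,19],2.868))"
```

```text
(array([-1.7,  1.6, 70.6]), array([ 0.   , -0.002,  0.002]))
```

In the tool's units: 25 mm is 0.5, 20 mm is 0.4.

>>> nudge_tcp --pt "-0.02 0.02 0.4 0 0 0 85" --pt "0 0 0.5 0 0 0 85" --pt "0 0 0.4 0 0 0 85" --pt "0 0 0.1 0 0 0 85" --pt "0 0 0 0 0 0 85" --pt "0 0 0 0 0 0 26" --pt "0 0 0 0 0 0 26" --pt "0 0 0 0 0 0 26" --pt "0 0 0 0 0 0 26" --pt "0 0 0 0 0 0 26" --pt "0 0 0 0 0 0 26" --pt "0 0 0 0 0 0 26"

```text
clock: 28.0
eef_pos: [644.8, -290.5, 21.9]
tool_rot: [-3.141, 0.002, 2.867]
force: [-0.5, 0.6, 5.8]
width: 28.4
gripper_force: 59.4
```

>>> nudge_tcp --pt "0 0 -0.3 0 0 0 26" --pt "0 0 -0.5 0 0 0 26" --pt "0 0 -0.7 0 0 0 26" --pt "0 0 0 0 0 0 26"

```text
clock: 28.4
eef_pos: [647.3, -292.0, 101.4]
tool_rot: [-3.14, 0.009, 2.867]
force: [1.5, 0.3, -2.1]
width: 28.4
gripper_force: 59.4
```

```bash
python3 -c "
from h import *
print(step([392.8,194.3,85],-2.8785))"
```

```text
(array([377. , 399. ,  12.4]), array([-0.004,  0.008, -0.538]))
```

In the tool's units: 35 mm is 0.7, 34 mm is 0.68.

>>> nudge_tcp --pt "0.36 0.38 0 0 0 0 26" --pt "0.64 0.68 0 0 0 0 26" --pt "0.66 0.7 0 0 0 0 26" --pt "0.66 0.7 0 0 0 0 26" --pt "0.66 0.7 0 0 0 0 26" --pt "0.66 0.7 0 0 0 0 26" --pt "0.66 0.7 0 0 0 0 26" --pt "0.66 0.7 0 0 0 0 26" --pt "0.66 0.7 0 0 0 0 26" --pt "0.66 0.7 0 0 0 0 26" --pt "0.66 0.7 0 0 0 0 26" --pt "0.56 0.6 0 0 0 0 26"

```text
clock: 29.6
eef_pos: [389.3, 196.7, 95.7]
tool_rot: [-3.142, -0.001, 2.868]
force: [0.9, 0.9, -3.1]
width: 28.3
gripper_force: 59.6
```

>>> nudge_tcp --pt "0 0 0 0 0 -0.0175 26" --pt "0 0 0 0 0 -0.0175 26" --pt "0 0 0 0 0 -0.0175 26" --pt "0 0 0 0 0 -0.0175 26" --pt "0 0 0 0 0 -0.0159 26" --pt "0 0 0 0 0 0 26" --pt "0 0 0 0 0 0 26"

```text
clock: 30.3
eef_pos: [391.0, 194.4, 95.8]
tool_rot: [3.142, -0.0, -2.879]
force: [-0.7, 0.7, -2.5]
width: 28.2
gripper_force: 59.7
```

```bash
python3 -c "
from h import *
print(step([392.8,194.3,19],-2.8785))"
```

```text
(array([-1.7, -0.6, 76.8]), array([ 0., -0., -0.]))
```

In the tool's units: 25 mm is 0.5, 20 mm is 0.4.

>>> nudge_tcp --pt "-0.04 0 0.4 0 0 0 26" --pt "0 0 0.5 0 0 0 26" --pt "0 0 0.4 0 0 0 26" --pt "0 0 0.14 0 0 0 26" --pt "0 0 0.08 0 0 0 26" --pt "0 0 0 0 0 0 26" --pt "0 0 0 0 0 0 26" --pt "0 0 0 0 0 0 26"

```text
clock: 31.1
eef_pos: [388.2, 194.6, 33.8]
tool_rot: [3.139, -0.015, -2.878]
force: [0.4, -0.1, -2.0]
width: 28.0
gripper_force: 60.0
```

```bash
python3 -c "
from h import *
print(step([392.8,194.3,18.2],-2.8785))"
```

```text
(array([-4.6, -1.6, 15.5]), array([ 0.003, -0.015,  0.001]))
```

In the tool's units: 5 mm is 0.1, -3 mm is -0.06.

>>> nudge_tcp --pt "-0.06 0 0.1 0 0 0 26" --pt "0 0 0.1 0 0 0 26" --pt "0 0 0 0 0 0 26" --pt "0 0 0 0 0 0 26"

```text
clock: 31.5
eef_pos: [390.7, 195.2, 23.7]
tool_rot: [3.139, -0.015, -2.878]
force: [-0.2, -0.8, -2.5]
width: 28.1
gripper_force: 60.0
```

```bash
python3 -c "
from h import *
s=readout.read_state();print(s['qpos'].round(3),s['qd'].round(3),step([392.8,194.3,18.2],-2.8785))"
```

```text
[-0.673  0.754  0.222  2.237 -0.733  0.237  2.047] [ 0.003 -0.003  0.    -0.001  0.001 -0.     0.005] (array([-1.9, -1.4,  5.5]), array([ 0.003, -0.015,  0.001]))
```

In the tool's units: -6 mm is -0.12, 2 mm is 0.04.

>>> nudge_tcp --pt "-0.12 -0.02 0.04 0 0 0 26" --pt "0 0 0.04 0 0 0 26" --pt "0 0 0 0 0 0 26" --pt "0 0 0 0 0 0 26"

```text
clock: 31.9
eef_pos: [396.6, 195.7, 19.4]
tool_rot: [3.139, -0.016, -2.877]
force: [0.3, -0.9, -1.7]
width: 28.5
gripper_force: 60.0
```

```bash
python3 -c "
from h import *
s=readout.read_state();print(s['qpos'].round(3),step([392.8,194.3,18.2],-2.8785))"
```

```text
[-0.673  0.767  0.232  2.223 -0.754  0.244  2.071] (array([ 4. , -0.4,  1.2]), array([ 0.002, -0.016,  0.001]))
```

In the tool's units: 1.3 mm is 0.026.

>>> nudge_tcp --pt "0 0 0.026 0 0 0 26" --pt "0 0 0 0 0 0 26" --pt "0 0 0 0 0 0 26"

```text
clock: 32.2
eef_pos: [396.6, 195.8, 18.2]
tool_rot: [3.139, -0.015, -2.877]
force: [-1.3, 0.5, -0.4]
width: 28.5
gripper_force: 60.5
```

>>> nudge_tcp --pt "0 0 0 0 0 0 40" --pt "0 0 0 0 0 0 40" --pt "0 0 0 0 0 0 40" --pt "0 0 0 0 0 0 40" --pt "0 0 -0.3 0 0 0 50" --pt "0 0 -0.5 0 0 0 70" --pt "0 0 -0.6 0 0 0 85" --pt "0 0 -0.6 0 0 0 85" --pt "0 0 -0.6 0 0 0 85" --pt "0 0 -0.4 0 0 0 85" --pt "0 0 0 0 0 0 85" --pt "0 0 0 0 0 0 85"

```text
clock: 33.4
eef_pos: [398.7, 196.4, 168.1]
tool_rot: [3.139, -0.015, -2.877]
force: [-0.1, 0.6, -0.0]
width: 85.1
gripper_force: 0.0
```

Run:
```python
from h import *
import pickle
s=readout.read_state(); im=optics.get_image('wrist'); pickle.dump(s,open('f.pkl','wb')); cv2.imwrite('pics/f.png',im); print(s['eef_pos'],s['tool_rot'])
```

```text
[398.73853515 196.35358736 168.05312999] [ 3.13854187 -0.01496883 -2.8766878 ]
```

View pics/f.png

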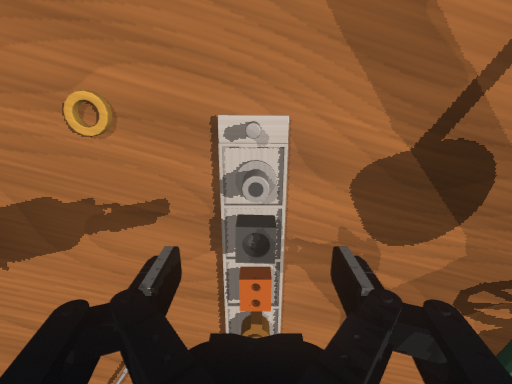

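All four parts are upright in the build tray: collar top (256,190), housing cavity (256,243), block holes around (256,294), cam at (258,325). I'll check them numerically in the tray frame before handing in.

Run:
```python
from m import *
c=cam('wrist',pickle.load(open('f.pkl','rb'))); o=np.array([500,223.2]); u=np.array([-.9656,-.26]); v=np.array([u[1],-u[0]])
for n,p,z in(('collar',(256,190),46),('housing',(256,243),42),('block',(256,294.5),34),('post',(253.5,131),42)):
    d=onplane(c,[p],z)[0,:2]-o; print(n,(d@v).round(1),(d@u).round(1))
```

```bash
python3 -c "
from cell import ctrl, optics, readout, finish_job; print(finish_job())"
```

```text
collar 2.4 104.8
housing 2.6 40.5
block 2.8 -36.2
post -0.2 164.6
the job is handed in; nothing more can be done
None
```

All four parts are in the build tray in reverse order, upright and released, and the job was handed in at about 33 s; a last check put the collar, housing and block within 7 mm of their pocket centres, while the cam was checked only by eye.

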